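Find the parts case that rattles and hold it out

ROBOT

A 6-joint arm with a two-finger parallel gripper is mounted at the origin on a cart in front of the work surface, level with it; the furniture and walls round the work are solid. World frame = base frame: x ahead of the robot, y to its left, z up, the work surface at z = 0. Lengths are in m, angles in rad, forces in N, time in s.
With the tool pointing down it reaches from about 0.35 to 0.975 m from the base axis. Payload 4.9 kg.
Tool frame: the origin (TCP) lies midway between the tips of the shut fingers; the grasp point (between the pads) lies 19 mm behind it; z points along the fingers, y is the line along which they close (so a half turn about z gives the same grasp; the last joint's range is limited). The gripper opens to 85 mm and grips with 20 to 120 N. Pads are 22 mm wide; open, the fingers measure 114 mm over their backs; the gripper's body (76 mm by 85 mm) begins 54 mm behind the grasp point. The pads swing forward as they close: fully open they stand 13 mm farther back than shut.
Start: joints at [1.163, 0.053, 1.613, -0, 1.476, -0.119], TCP at [0.178, 0.599, 0.231] pointing down, gripper open.
Joint ranges: [-3.01, 3.01], [-1.01, 2.22], [0.06, 2.58], [-1.02, 4.17], [0.09, 2.62], [-3.14, 3.14]. Speed limits (rad/s): [2.57, 2.57, 3.14, 3.14, 3.14, 3.14].

INTERFACE

Orientations are given as a unit quaternion [w, x, y, z].
In Python, from plant import state, grab_frame, job_done, cut_out, place_of gives the robot as it stands.
- The arm moves only by the tool jog_arm, never from a script. Its argument "motion" is text: rows parted by semicolons, each of 7 numbers parted by spaces: the opening in per cent of the stroke, from 0 (shut) to 100 (fully open), then the shift along the tool's x, y, z as a fraction of full scale, then the turn, a rotation vector about the tool's x, y, z as a fraction of full scale. A call has exactly 5 rows; each row is the pose to reach, as a shift and turn from the pose commanded when the call began, along the tool's axes at that moment; what a row does not reach only later rows make up. Full scale, the value 1, is 50 cm for a shift and 1.5 rad for a turn. A row lasts 1/8 s, in which the tool goes at most 62.5 mm and 10.7 degrees, less where a joint would pass 70% of its speed; a pose out of reach is approached as far as the arm can. A call with a number of a shift or a turn outside -1 to 1 is refused whole. A call with a gripper value outside its range is refused whole. The fingers move at their own pace and stop on an object; the grip force is fixed at half the most. Time passes only in rows, so rows that repeat a pose let the fingers close, or fill a call up. It gives the time, the measured TCP pose, the force, the opening and the grip force at its end, in the units of the state.
- state(): the state, without advancing time (a new reading comes with each control period).
- grab_frame(name): name is "scene" or "top" or "wrist"; returns a dict with "color" (420x560x3 uint8, red, green, blue), "range_z" (420x560 float32, m along the optical axis (not along the pixel's ray), 0 where there is no reading), "intrinsics" (3x3 intrinsics, pixels), "world_from_camera" (4x4, takes a point from camera to world coordinates). Camera axes: x right, y up, looking along -z (the intrinsics and any distortion apply to the point x, -y, -z); pixel columns grow to the right and rows downward; lengths in m; the calibration is good to about 2 mm. A picture is of the moment at which its call begins.
- job_done(): hands the job in; it is judged then, once.
Trained networks look in the newest picture that a camera, given by its name, has taken for a name from the list of things; names that differ only in an ending like _2 or _b are one class to them, and where a whole thing is asked for, a point or a joint stands for the part that bears it (a point fixed in the world has none). Each returns a list of dicts, best first, with "p" (0 to 1); they miss things now and then, are a little off and sometimes report something else, mostly with a low value. They report only what shows in the picture. A call takes as long as a camera call. They do not tell look-alikes from the thing itself.
- cut_out(camera, thing): "pixels" (420x560 bool, what is visible of it).
- place_of(camera, thing): "at" ([x, y, z] in m, in world coordinates, good to about 4 mm: a listed point, or the origin of a listed thing).
The state is a dict: "time": time; "joint_pos": joint angles; "joint_vel": joint speeds; "joint_efforts": joint torques, N m; "tool_pos": TCP position; "tool_rot": TCP orientation; "contact_force": force on the tool from outside, world axes, zero at the start; "ft_torque": the same for the moment, N m; "gripper_width": opening from 0.0 (shut) to 1.0 (fully open); "grasp_force": force on a finger pad.
Only numpy, scipy, OpenCV 4.12 (cv2) and the standard library are available. Lean on these libraries where they do the work, as an engineer would, in place of code of your own. Each camera call takes 0.05 s, during which the arm holds its last target. There are 200 camera calls.

TASK

One of the three sealed grey parts cases on the black board has a loose steel part in it; the other two are empty. Working from the left bay to the right, lift each case, shake or rock it over its own bay by several centimetres or about 20 degrees, and set each case you do not want to keep back down flat inside its own bay without letting it drop. After all three have been tried, take the one that rattles and hold it out forward to your colleague, level over the middle of the blue pad and at least a hand's breadth above it; finish while still holding it there, with the two empty cases lying in bays of the board and the other things on the table left where they are.

Things in the scene. Friction and masses are not known exactly. Their poses are not given: they have to be found in the camera images.
- case_a: sealed opaque grey plastic parts case, exactly like case_b and case_c: 100 (x) x 48 (y) x 40 (z) mm, an orange latch on each end adds 2 mm, blank white label on top; origin at the centre of its underside, x along its length (both ends alike), z up. Loose. Grasp it from above across its 48 mm width, with about 25 N
- case_b: like case_a in looks, size and axes. All three: shell 0.23 to 0.51 kg, so weight does not surely tell the contents; inside 92 x 40 x 32 mm. Exactly one of the three, another at every start, holds a loose steel slug (0.12 to 0.16 kg, 28 mm across, 28 mm high, friction about 0.12); the others are empty
- case_c: like case_a in looks, size and axes. In the loaded case (any of the three) the slug knocks on the ends when shaken lengthwise; tipped lengthwise by 0.3 rad or more it slides to the lower end and stays about there once levelled again, up to 64 mm of travel, which shifts the moment at the gripper by about 0.09 N m; in an empty case nothing shifts
- board: fixed flat black rubber sorting board, 136 (x) x 330 (y) x 4 mm, with three white-outlined bays side by side along its y, each 124 x 70 mm, 108 mm apart; origin at the centre of its underside, on the table. One case lies lengthwise along the board's x in each bay, at up to 8 mm and 0.12 rad off
- bay_left (a point): centre of the left bay as seen from the robot, on the board's top face, 4 mm above the table; axes as the board's (x across the board and along a case in the bay)
- bay_middle (a point): centre of the middle bay as seen from the robot, on the board's top face, 4 mm above the table; axes as the board's (x across the board and along a case in the bay)
- bay_right (a point): centre of the right bay as seen from the robot, on the board's top face, 4 mm above the table; axes as the board's (x across the board and along a case in the bay)
- pad: fixed flat blue hand-over pad beyond the board, 100 x 160 x 3 mm; origin at the centre of its underside, on the table
- red_box: bystander: red and white carton, 62 x 110 x 43 mm, loose; origin at the centre of its underside
- phone_green: bystander: phone in a green case lying flat, 72 x 150 x 10 mm, loose; origin at the centre of its underside
- pad_box: bystander: flat teal carton, 60 x 95 x 23 mm, loose; origin at the centre of its underside
Mind the look-alikes: they are no part of the job. What is shaped like the case_b but green is not meant.

How it is judged:
On the way, in this order (a step that is already met when the one before it is completed fails the run):
1. the left bay's case is held 20 mm clear and shaken (moving 20 to 85 mm off the bay centre, or tipped over 0.2 rad), the other two lying in their bays (((height (world z) of case_a above 0.024 m and horizontal distance between case_a and bay_left below 0.085 m and contact force between the fingers and case_a above 0.5 N and ((horizontal distance between case_a and bay_left above 0.02 m and linear speed of case_a above 0.06 m/s) or angle between case_a's own z axis and vertical above 0.2 rad) and (((horizontal distance between case_b and bay_middle below 0.035 m and height (world z) of case_b below 0.01 m and angle between case_b's own z axis and vertical below 0.15 rad) and (horizontal distance between case_c and bay_right below 0.035 m and height (world z) of case_c below 0.01 m and angle between case_c's own z axis and vertical below 0.15 rad)) or ((horizontal distance between case_c and bay_middle below 0.035 m and height (world z) of case_c below 0.01 m and angle between case_c's own z axis and vertical below 0.15 rad) and (horizontal distance between case_b and bay_right below 0.035 m and height (world z) of case_b below 0.01 m and angle between case_b's own z axis and vertical below 0.15 rad)))) or (height (world z) of case_b above 0.024 m and horizontal distance between case_b and bay_left below 0.085 m and contact force between the fingers and case_b above 0.5 N and ((horizontal distance between case_b and bay_left above 0.02 m and linear speed of case_b above 0.06 m/s) or angle between case_b's own z axis and vertical above 0.2 rad) and (((horizontal distance between case_a and bay_middle below 0.035 m and height (world z) of case_a below 0.01 m and angle between case_a's own z axis and vertical below 0.15 rad) and (horizontal distance between case_c and bay_right below 0.035 m and height (world z) of case_c below 0.01 m and angle between case_c's own z axis and vertical below 0.15 rad)) or ((horizontal distance between case_c and bay_middle below 0.035 m and height (world z) of case_c below 0.01 m and angle between case_c's own z axis and vertical below 0.15 rad) and (horizontal distance between case_a and bay_right below 0.035 m and height (world z) of case_a below 0.01 m and angle between case_a's own z axis and vertical below 0.15 rad)))) or (height (world z) of case_c above 0.024 m and horizontal distance between case_c and bay_left below 0.085 m and contact force between the fingers and case_c above 0.5 N and ((horizontal distance between case_c and bay_left above 0.02 m and linear speed of case_c above 0.06 m/s) or angle between case_c's own z axis and vertical above 0.2 rad) and (((horizontal distance between case_a and bay_middle below 0.035 m and height (world z) of case_a below 0.01 m and angle between case_a's own z axis and vertical below 0.15 rad) and (horizontal distance between case_b and bay_right below 0.035 m and height (world z) of case_b below 0.01 m and angle between case_b's own z axis and vertical below 0.15 rad)) or ((horizontal distance between case_b and bay_middle below 0.035 m and height (world z) of case_b below 0.01 m and angle between case_b's own z axis and vertical below 0.15 rad) and (horizontal distance between case_a and bay_right below 0.035 m and height (world z) of case_a below 0.01 m and angle between case_a's own z axis and vertical below 0.15 rad)))))), for 0.04 s.
2. the middle bay's case is held 20 mm clear and shaken (moving 20 to 85 mm off the bay centre, or tipped over 0.2 rad), the other two lying in their bays (((height (world z) of case_a above 0.024 m and horizontal distance between case_a and bay_middle below 0.085 m and contact force between the fingers and case_a above 0.5 N and ((horizontal distance between case_a and bay_middle above 0.02 m and linear speed of case_a above 0.06 m/s) or angle between case_a's own z axis and vertical above 0.2 rad) and (((horizontal distance between case_b and bay_left below 0.035 m and height (world z) of case_b below 0.01 m and angle between case_b's own z axis and vertical below 0.15 rad) and (horizontal distance between case_c and bay_right below 0.035 m and height (world z) of case_c below 0.01 m and angle between case_c's own z axis and vertical below 0.15 rad)) or ((horizontal distance between case_c and bay_left below 0.035 m and height (world z) of case_c below 0.01 m and angle between case_c's own z axis and vertical below 0.15 rad) and (horizontal distance between case_b and bay_right below 0.035 m and height (world z) of case_b below 0.01 m and angle between case_b's own z axis and vertical below 0.15 rad)))) or (height (world z) of case_b above 0.024 m and horizontal distance between case_b and bay_middle below 0.085 m and contact force between the fingers and case_b above 0.5 N and ((horizontal distance between case_b and bay_middle above 0.02 m and linear speed of case_b above 0.06 m/s) or angle between case_b's own z axis and vertical above 0.2 rad) and (((horizontal distance between case_a and bay_left below 0.035 m and height (world z) of case_a below 0.01 m and angle between case_a's own z axis and vertical below 0.15 rad) and (horizontal distance between case_c and bay_right below 0.035 m and height (world z) of case_c below 0.01 m and angle between case_c's own z axis and vertical below 0.15 rad)) or ((horizontal distance between case_c and bay_left below 0.035 m and height (world z) of case_c below 0.01 m and angle between case_c's own z axis and vertical below 0.15 rad) and (horizontal distance between case_a and bay_right below 0.035 m and height (world z) of case_a below 0.01 m and angle between case_a's own z axis and vertical below 0.15 rad)))) or (height (world z) of case_c above 0.024 m and horizontal distance between case_c and bay_middle below 0.085 m and contact force between the fingers and case_c above 0.5 N and ((horizontal distance between case_c and bay_middle above 0.02 m and linear speed of case_c above 0.06 m/s) or angle between case_c's own z axis and vertical above 0.2 rad) and (((horizontal distance between case_a and bay_left below 0.035 m and height (world z) of case_a below 0.01 m and angle between case_a's own z axis and vertical below 0.15 rad) and (horizontal distance between case_b and bay_right below 0.035 m and height (world z) of case_b below 0.01 m and angle between case_b's own z axis and vertical below 0.15 rad)) or ((horizontal distance between case_b and bay_left below 0.035 m and height (world z) of case_b below 0.01 m and angle between case_b's own z axis and vertical below 0.15 rad) and (horizontal distance between case_a and bay_right below 0.035 m and height (world z) of case_a below 0.01 m and angle between case_a's own z axis and vertical below 0.15 rad)))))), for 0.04 s.
3. the right bay's case is held 20 mm clear and shaken (moving 20 to 85 mm off the bay centre, or tipped over 0.2 rad), the other two lying in their bays (((height (world z) of case_a above 0.024 m and horizontal distance between case_a and bay_right below 0.085 m and contact force between the fingers and case_a above 0.5 N and ((horizontal distance between case_a and bay_right above 0.02 m and linear speed of case_a above 0.06 m/s) or angle between case_a's own z axis and vertical above 0.2 rad) and (((horizontal distance between case_b and bay_left below 0.035 m and height (world z) of case_b below 0.01 m and angle between case_b's own z axis and vertical below 0.15 rad) and (horizontal distance between case_c and bay_middle below 0.035 m and height (world z) of case_c below 0.01 m and angle between case_c's own z axis and vertical below 0.15 rad)) or ((horizontal distance between case_c and bay_left below 0.035 m and height (world z) of case_c below 0.01 m and angle between case_c's own z axis and vertical below 0.15 rad) and (horizontal distance between case_b and bay_middle below 0.035 m and height (world z) of case_b below 0.01 m and angle between case_b's own z axis and vertical below 0.15 rad)))) or (height (world z) of case_b above 0.024 m and horizontal distance between case_b and bay_right below 0.085 m and contact force between the fingers and case_b above 0.5 N and ((horizontal distance between case_b and bay_right above 0.02 m and linear speed of case_b above 0.06 m/s) or angle between case_b's own z axis and vertical above 0.2 rad) and (((horizontal distance between case_a and bay_left below 0.035 m and height (world z) of case_a below 0.01 m and angle between case_a's own z axis and vertical below 0.15 rad) and (horizontal distance between case_c and bay_middle below 0.035 m and height (world z) of case_c below 0.01 m and angle between case_c's own z axis and vertical below 0.15 rad)) or ((horizontal distance between case_c and bay_left below 0.035 m and height (world z) of case_c below 0.01 m and angle between case_c's own z axis and vertical below 0.15 rad) and (horizontal distance between case_a and bay_middle below 0.035 m and height (world z) of case_a below 0.01 m and angle between case_a's own z axis and vertical below 0.15 rad)))) or (height (world z) of case_c above 0.024 m and horizontal distance between case_c and bay_right below 0.085 m and contact force between the fingers and case_c above 0.5 N and ((horizontal distance between case_c and bay_right above 0.02 m and linear speed of case_c above 0.06 m/s) or angle between case_c's own z axis and vertical above 0.2 rad) and (((horizontal distance between case_a and bay_left below 0.035 m and height (world z) of case_a below 0.01 m and angle between case_a's own z axis and vertical below 0.15 rad) and (horizontal distance between case_b and bay_middle below 0.035 m and height (world z) of case_b below 0.01 m and angle between case_b's own z axis and vertical below 0.15 rad)) or ((horizontal distance between case_b and bay_left below 0.035 m and height (world z) of case_b below 0.01 m and angle between case_b's own z axis and vertical below 0.15 rad) and (horizontal distance between case_a and bay_middle below 0.035 m and height (world z) of case_a below 0.01 m and angle between case_a's own z axis and vertical below 0.15 rad)))))), for 0.04 s.
At the end, for the whole second after the job is handed in: the case with the loose part inside is held by the fingers, at rest and level within 0.2 rad, its centre within 60 mm of the pad's centre and its underside 80 to 320 mm above the table; the two empty cases lie flat and released on the board, each within 35 mm of the centre of a bay (((distance between insert_core and case_a below 0.06 m and height (world z) of case_a between 0.08 and 0.32 m and horizontal distance between case_a and pad below 0.06 m and angle between case_a's own z axis and vertical below 0.2 rad and linear speed of each of case_a, case_b, case_c below 0.03 m/s and contact force between the fingers and case_a above 1 N and ((horizontal distance between case_b and bay_left below 0.035 m or horizontal distance between case_b and bay_middle below 0.035 m or horizontal distance between case_b and bay_right below 0.035 m) and height (world z) of case_b below 0.01 m and angle between case_b's own z axis and vertical below 0.15 rad) and contact force between the fingers and case_b below 0.1 N and ((horizontal distance between case_c and bay_left below 0.035 m or horizontal distance between case_c and bay_middle below 0.035 m or horizontal distance between case_c and bay_right below 0.035 m) and height (world z) of case_c below 0.01 m and angle between case_c's own z axis and vertical below 0.15 rad) and contact force between the fingers and case_c below 0.1 N) or (distance between insert_core and case_b below 0.06 m and height (world z) of case_b between 0.08 and 0.32 m and horizontal distance between case_b and pad below 0.06 m and angle between case_b's own z axis and vertical below 0.2 rad and linear speed of each of case_b, case_a, case_c below 0.03 m/s and contact force between the fingers and case_b above 1 N and ((horizontal distance between case_a and bay_left below 0.035 m or horizontal distance between case_a and bay_middle below 0.035 m or horizontal distance between case_a and bay_right below 0.035 m) and height (world z) of case_a below 0.01 m and angle between case_a's own z axis and vertical below 0.15 rad) and contact force between the fingers and case_a below 0.1 N and ((horizontal distance between case_c and bay_left below 0.035 m or horizontal distance between case_c and bay_middle below 0.035 m or horizontal distance between case_c and bay_right below 0.035 m) and height (world z) of case_c below 0.01 m and angle between case_c's own z axis and vertical below 0.15 rad) and contact force between the fingers and case_c below 0.1 N) or (distance between insert_core and case_c below 0.06 m and height (world z) of case_c between 0.08 and 0.32 m and horizontal distance between case_c and pad below 0.06 m and angle between case_c's own z axis and vertical below 0.2 rad and linear speed of each of case_c, case_a, case_b below 0.03 m/s and contact force between the fingers and case_c above 1 N and ((horizontal distance between case_a and bay_left below 0.035 m or horizontal distance between case_a and bay_middle below 0.035 m or horizontal distance between case_a and bay_right below 0.035 m) and height (world z) of case_a below 0.01 m and angle between case_a's own z axis and vertical below 0.15 rad) and contact force between the fingers and case_a below 0.1 N and ((horizontal distance between case_b and bay_left below 0.035 m or horizontal distance between case_b and bay_middle below 0.035 m or horizontal distance between case_b and bay_right below 0.035 m) and height (world z) of case_b below 0.01 m and angle between case_b's own z axis and vertical below 0.15 rad) and contact force between the fingers and case_b below 0.1 N))); the arm keeps its last pose, push and grip.
It fails at once if case_a is let go of in the air, more than 20 mm above the board (height (world z) of case_a above 0.024 m and contact force between the fingers and case_a below 0.05 N and linear speed of case_a above 0.2 m/s).
It fails at once if case_b is let go of in the air, more than 20 mm above the board (height (world z) of case_b above 0.024 m and contact force between the fingers and case_b below 0.05 N and linear speed of case_b above 0.2 m/s).
It fails at once if case_c is let go of in the air, more than 20 mm above the board (height (world z) of case_c above 0.024 m and contact force between the fingers and case_c below 0.05 N and linear speed of case_c above 0.2 m/s).
It fails at once if a bystander is moved by more than 20 mm (distance of any of red_box, phone_green, pad_box from where it was at the start of the episode above 0.02 m).
It also fails if it takes over 72 s, if anything falls off the work surface, if the arm or the gripper's body presses on something with over 40 N, if the wrist force passes 120 N, or if a joint passes its speed limit or range.

## Working session

There is one attempt and no reset: what is moved stays moved. The work goes in short steps, Python scripts to look and compute and a tool call to move; the robot and the scene stay as the last step left them, time stands still between calls to the robot, and variables do not carry over. Pictures are saved under pics/ and viewed, at most 10 in all, crops included, and the job is handed in when it is done.

Besides the shell and the picture viewer there is one more tool, called after "Call:" as name(argument=value, ...), one argument or row to a line, values as JSON. jog_arm: Moves the arm, as the interface text tells. Shift numbers are shares of 50 cm and turn numbers shares of 1.5 rad, none past 1 either way. Its arguments: {"type":"object","properties":{"motion":{"type":"string"}},"required":["motion"]}

```bash
mkdir -p pics
cat > h.py <<'E'
import numpy as np,cv2
from plant import *
def cloud(f):
    K=f["intrinsics"];z=f["range_z"];v,u=np.mgrid[:z.shape[0],:z.shape[1]]
    T=f["world_from_camera"]
    P=np.stack([(u-K[0,2])/K[0,0]*z,-(v-K[1,2])/K[1,1]*z,-z],-1)
    return P@T[:3,:3].T+T[:3,3]
def save(f,n): cv2.imwrite("pics/"+n,f["color"][...,::-1])
def cases(cam,f):
    P=cloud(f)
    for d in cut_out(cam,"case_a"):
        m=d["pixels"]&(f["range_z"]>0); 
        if m.sum()<50: continue
        v,u=np.nonzero(m);q=P[m];zt=np.percentile(q[:,2],90);t=q[abs(q[:,2]-zt)<.006]
        r=cv2.minAreaRect((t[:,:2]*1000).astype(np.float32))
        print(cam,"p%.2f"%d["p"],"px",int(u.mean()),int(v.mean()),"n",m.sum(),"ztop %.3f"%zt,"rect",np.round(r[0],0),np.round(r[1],0),round(r[2],1),"rgb",f["color"][m].mean(0).astype(int))
E
python3 - <<'E'
from h import *
s=state();print(s["time"],s["tool_pos"],s["tool_rot"])
fs={}
for c in("top","scene"):
    f=grab_frame(c);fs[c]=f;save(f,c+"0.png");cases(c,f)
    for t in("bay_left","bay_middle","bay_right","board","pad","case_a","red_box","phone_green","pad_box"):
        print(c,t,[(np.round(d["at"],3).tolist(),round(d["p"],2)) for d in place_of(c,t)[:5]])
im=np.hstack([fs["top"]["color"]]);print(state()["time"])
E
```

```text
0.0 [0.17773777 0.59854374 0.23005833] [-2.83350147e-04  1.43885031e-01  9.89593882e-01 -9.83385465e-04]
top p0.95 px 271 239 n 521 ztop 0.046 rect [460.  43.] [47. 98.] 86.1 rgb [229 228 230]
top p0.91 px 216 243 n 587 ztop 0.042 rect [449. 213.] [ 48. 101.] 75.2 rgb [162 220 171]
top p0.90 px 305 242 n 518 ztop 0.046 rect [451. -62.] [ 47. 100.] 86.7 rgb [225 224 227]
top bay_left [([0.472, 0.044, 0.004], 0.85)]
top bay_middle [([0.453, -0.062, 0.002], 0.75), ([0.467, -0.369, 0.0], 0.6), ([0.434, -0.166, 0.006], 0.58), ([0.43, -0.171, 0.003], 0.28), ([0.454, -0.064, 0.002], 0.24)]
top bay_right [([0.43, -0.17, -0.001], 0.91), ([0.43, -0.169, 0.005], 0.4)]
top board [([0.447, -0.062, -0.003], 0.91)]
top pad [([0.666, 0.077, -0.002], 0.82)]
top case_a [([0.43, -0.167, 0.004], 0.96), ([0.453, -0.064, 0.002], 0.89), ([0.459, 0.045, 0.005], 0.81), ([0.47, 0.042, 0.006], 0.21)]
top red_box [([0.618, -0.311, 0.001], 0.7)]
top phone_green [([0.47, -0.37, -0.001], 0.64), ([0.451, -0.062, 0.004], 0.21)]
top pad_box [([0.497, 0.416, 0.0], 0.95), ([0.431, -0.169, 0.001], 0.42)]
scene p0.77 px 297 266 n 1321 ztop 0.044 rect [ 431. -172.] [49. 99.] 82.5 rgb [154 151 151]
scene p0.75 px 209 209 n 700 ztop 0.039 rect [449. 209.] [ 51. 100.] 77.5 rgb [101 157 105]
scene p0.56 px 271 244 n 1138 ztop 0.043 rect [449. -65.] [ 51. 101.] 84.9 rgb [150 146 145]
scene p0.26 px 282 272 n 1496 ztop 0.004 rect [450. -69.] [329. 137.] 80.2 rgb [101  99  91]
scene bay_left []
scene bay_middle [([0.452, -0.063, 0.006], 0.62)]
scene bay_right [([0.435, -0.172, 0.007], 0.57)]
scene board [([0.452, -0.066, -0.004], 0.84)]
scene pad [([0.663, 0.079, 0.006], 0.81)]
scene case_a [([0.447, -0.059, 0.002], 0.95), ([0.46, 0.04, -0.0], 0.78), ([0.432, -0.173, 0.008], 0.74)]
scene red_box [([0.616, -0.313, -0.003], 0.66)]
scene phone_green []
scene pad_box [([0.501, 0.417, 0.003], 0.76)]
1.1
```

View pics/top0.png

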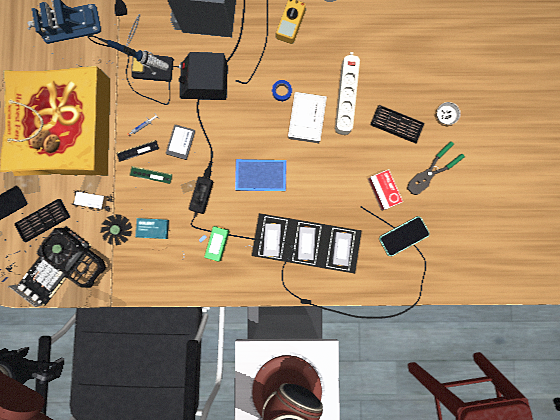

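View pics/scene0.png

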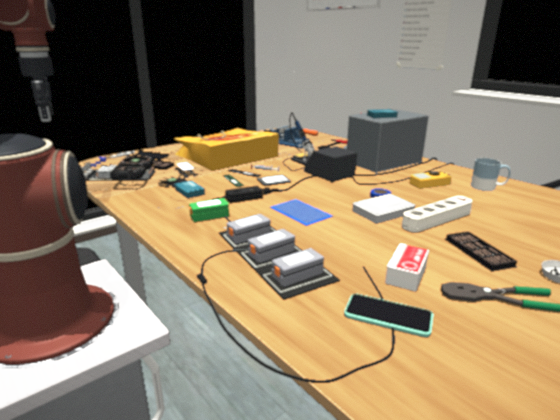

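The top view shows the black board at px ~(307,243), with three grey cases at (271,239), (305,242) and (342,248). The blue pad is at (260,175). The look-alike is the green box at (216,243), off the board; the three white-labelled grey ones in bays fit the description. The scene view agrees: cases at (248,231), (271,244) and (297,266), green box at (209,209). Next I move toward the left case.

Call:
jog_arm(
  motion="100 -0.086 -0.09 0.02 0 0 -0.03; 100 -0.172 -0.18 0.04 0 0 -0.06; 100 -0.258 -0.27 0.06 0 0 -0.09; 100 -0.344 -0.36 0.08 0 0 -0.12; 100 -0.43 -0.45 0.1 0 0 -0.147",
)

```text
time: 1.72
tool_pos: [0.3194, 0.3229, 0.1817]
tool_rot: [0.001, 0.033, 0.999, 0.0]
contact_force: [1.6, -0.1, -0.9]
gripper_width: 0.997
grasp_force: 0.0
```

```bash
cat >> h.py <<'E'
from scipy.spatial.transform import Rotation as R
def to(x,y,z,caseyaw_deg):
    s=state();q=s["tool_rot"];r=R.from_quat([q[1],q[2],q[3],q[0]])
    d=r.inv().apply(np.array([x,y,z])-s["tool_pos"])
    c=np.radians(caseyaw_deg);best=None
    for k in(0,np.pi):
        Y=np.array([-np.sin(c+k),np.cos(c+k),0]);Z=np.array([0,0,-1.]);X=np.cross(Y,Z)
        t=R.from_matrix(np.stack([X,Y,Z],1));v=(r.inv()*t).as_rotvec()
        if best is None or np.linalg.norm(v)<np.linalg.norm(best):best=v
    print("t",s["time"],"at",np.round(s["tool_pos"],4),"shift",np.round(d/.5,3),"turn",np.round(best/1.5,3),"q6",s["joint_pos"][5])
def ft(n=1):
    s=state();q=s["tool_rot"];r=R.from_quat([q[1],q[2],q[3],q[0]])
    print("t",s["time"],np.round(s["tool_pos"],4),"F",np.round(s["contact_force"],2),"T world",np.round(s["ft_torque"],3),"T tool?",np.round(r.inv().apply(s["ft_torque"]),3),"w",s["gripper_width"],s["grasp_force"])
E
python3 -c "
from h import *
to(.460,.043,.15,-4);ft()"
```

```text
t 1.725 at [0.3194 0.3229 0.1817] shift [-0.318 -0.54   0.063] turn [0.    0.001 0.002] q6 -0.8775874463938533
t 1.725 [0.3194 0.3229 0.1817] F [ 1.56 -0.06 -0.92] T world [-0.032 -0.064  0.002] T tool? [ 0.028 -0.066 -0.002] w 0.9966533669701254 0.0
```

Call:
jog_arm(
  motion="100 -0.064 -0.108 0.012 0 0 0; 100 -0.127 -0.216 0.025 0 0 0; 100 -0.19 -0.324 0.037 0 0 0; 100 -0.254 -0.432 0.05 0 0 0; 100 -0.318 -0.54 0.063 0 0 0",
)

```text
time: 2.35
tool_pos: [0.4587, 0.0445, 0.1509]
tool_rot: [0.001, 0.034, 0.999, 0.0]
contact_force: [1.2, 1.1, -0.3]
gripper_width: 1.001
grasp_force: 0.0
```

```bash
python3 -c "
from h import *
f=grab_frame('wrist');save(f,'w1.png');cases('wrist',f)
for t in('bay_left','bay_middle','board','case_a'):print(t,[(np.round(d['at'],3).tolist(),round(d['p'],2)) for d in place_of('wrist',t)[:4]])
to(.460,.043,.011,-4)"
```

```text
wrist p0.84 px 280 206 n 6370 ztop 0.044 rect [460.  42.] [ 48. 101.] 86.3 rgb [125 123 120]
wrist p0.74 px 163 201 n 7539 ztop 0.044 rect [449. -62.] [ 48. 101.] 86.4 rgb [163 161 163]
bay_left []
bay_middle []
board []
case_a [([0.434, -0.17, -0.0], 0.95), ([0.463, 0.045, 0.005], 0.93), ([0.452, -0.06, -0.001], 0.91), ([0.45, 0.21, 0.001], 0.85)]
t 2.65 at [0.4576 0.0471 0.1505] shift [-0.005 -0.008  0.279] turn [ 0.    -0.     0.001] q6 -1.5628667134587455
```

View pics/w1.png

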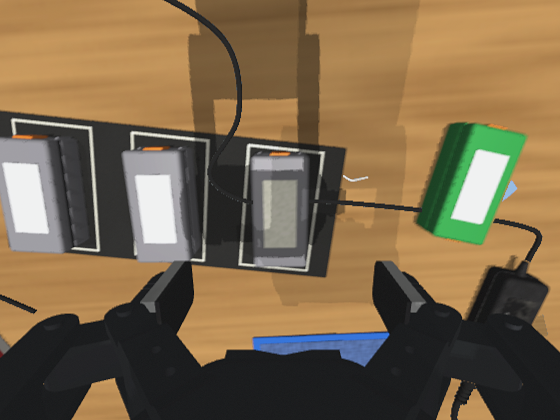

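The wrist view shows the left case at px (280,206), between its bay lines and under the fingers. The green look-alike is to the right at (472,182). I'll descend and grasp the left case.

Call:
jog_arm(
  motion="100 -0.003 -0.006 0.09 0 0 0; 100 -0.003 -0.006 0.18 0 0 0; 100 -0.003 -0.006 0.24 0 0 0; 100 -0.003 -0.006 0.279 0 0 0; 100 -0.003 -0.006 0.279 0 0 0",
)

```text
time: 3.28
tool_pos: [0.4573, 0.0449, 0.0096]
tool_rot: [-0.002, 0.033, 0.999, 0.0]
contact_force: [-1.1, -0.8, 0.7]
gripper_width: 1.001
grasp_force: 0.0
```

```bash
python3 -c "
from h import *
to(.460,.042,.011,-4);ft()"
```

```text
t 3.275 at [0.4573 0.0449 0.0096] shift [-0.006 -0.006 -0.003] turn [ 0.    -0.002  0.003] q6 -1.5696335115526343
t 3.275 [0.4573 0.0449 0.0096] F [-1.11 -0.77  0.7 ] T world [-0.003  0.065 -0.027] T tool? [0.007 0.064 0.027] w 1.0011801356175638 0.0
```

Call:
jog_arm(
  motion="40 -0.004 -0.005 -0.002 0 0 0; 40 -0.004 -0.005 -0.002 0 0 0; 40 -0.004 -0.005 -0.002 0 0 0; 40 -0.004 -0.005 -0.002 0 0 0; 40 -0.004 -0.005 -0.002 0 0 0",
)

```text
time: 3.9
tool_pos: [0.4627, 0.0408, 0.0139]
tool_rot: [0.002, 0.034, 0.999, 0.0]
contact_force: [-0.0, 2.0, 6.4]
gripper_width: 0.552
grasp_force: 64.5
```

Call:
jog_arm(
  motion="40 0 0 -0.05 0 0 0; 40 0 0 -0.12 0 0 0; 40 0 0 -0.18 0 0 0; 40 0 0 -0.2 0 0 0; 40 0 0 -0.2 0 0 0",
)

```text
time: 4.53
tool_pos: [0.4609, 0.0407, 0.1118]
tool_rot: [0.0, 0.034, 0.999, -0.0]
contact_force: [-0.3, -1.2, -2.4]
gripper_width: 0.555
grasp_force: 63.4
```

```bash
python3 -c "
from h import *
ft();to(.46,.042,.11,-4)"
```

```text
t 4.525 [0.4609 0.0407 0.1118] F [-0.31 -1.23 -2.37] T world [-0.035  0.022 -0.005] T tool? [0.036 0.019 0.005] w 0.5551454063383497 63.3924400806427
t 4.525 at [0.4609 0.0407 0.1118] shift [0.002 0.002 0.004] turn [-0.     0.     0.001] q6 -1.5753478012360735
```

Call:
jog_arm(
  motion="40 0 0 0 0 0.12 0; 40 0 0 0 0 0.24 0; 40 0 0 0 0 0.3 0; 40 0 0 0 0 0.3 0; 40 0 0 0 0 0.3 0",
)

```text
time: 5.15
tool_pos: [0.4601, 0.0408, 0.1109]
tool_rot: [-0.223, 0.033, 0.974, 0.008]
contact_force: [0.6, -0.4, -2.1]
gripper_width: 0.553
grasp_force: 63.4
```

Call:
jog_arm(
  motion="40 0 0 0 0 -0.1 0; 40 0 0 0 0 -0.2 0; 40 0 0 0 0 -0.28 0; 40 0 0 0 0 -0.3 0; 40 0 0 0 0 -0.3 0",
)

```text
time: 5.78
tool_pos: [0.4605, 0.0408, 0.1121]
tool_rot: [-0.0, 0.034, 0.999, -0.0]
contact_force: [-0.1, 0.5, -3.4]
gripper_width: 0.55
grasp_force: 63.4
```

```bash
cat >> h.py <<'E'
def avg(n=10):
    F=[];T=[]
    for i in range(n):
        grab_frame("top");s=state();q=s["tool_rot"];r=R.from_quat([q[1],q[2],q[3],q[0]]).inv()
        F.append(r.apply(s["contact_force"]));T.append(r.apply(s["ft_torque"]))
    F=np.array(F);T=np.array(T)
    print("tool F",F.mean(0).round(2),"T",T.mean(0).round(4),"sd",T.std(0).round(3),"t",s["time"],s["tool_pos"].__array__().round(4) if hasattr(s["tool_pos"],"__array__") else s["tool_pos"])
E
python3 -c "
from h import *
avg()"
```

```text
tool F [-0.36  0.17  2.52] T [-0.0111  0.002   0.007 ] sd [0.038 0.037 0.027] t 6.275 [0.4611 0.0407 0.1118]
```

Call:
jog_arm(
  motion="40 0 0 0 0 -0.12 0; 40 0 0 0 0 -0.24 0; 40 0 0 0 0 -0.3 0; 40 0 0 0 0 -0.3 0; 40 0 0 0 0 -0.3 0",
)

```text
time: 6.9
tool_pos: [0.4616, 0.0407, 0.1128]
tool_rot: [0.223, 0.033, 0.974, -0.008]
contact_force: [-0.4, -0.7, -2.1]
gripper_width: 0.551
grasp_force: 63.4
```

Call:
jog_arm(
  motion="40 0 0 0 0 0.1 0; 40 0 0 0 0 0.2 0; 40 0 0 0 0 0.28 0; 40 0 0 0 0 0.3 0; 40 0 0 0 0 0.3 0",
)

```text
time: 7.52
tool_pos: [0.4616, 0.0407, 0.1118]
tool_rot: [0.0, 0.034, 0.999, 0.0]
contact_force: [0.2, 1.6, -2.9]
gripper_width: 0.549
grasp_force: 63.4
```

```bash
python3 -c "
from h import *
avg();to(.46,.042,.015,-4)"
```

```text
tool F [-0.09  0.3   2.27] T [-0.0026 -0.0118  0.0089] sd [0.027 0.026 0.026] t 8.025 [0.4609 0.0408 0.1121]
t 8.025 at [0.4609 0.0408 0.1121] shift [0.002 0.002 0.194] turn [-0.     0.     0.001] q6 -1.5753477139534395
```

The left case is empty: the moment did not shift and it weighs about 0.25 kg. I'll set it down.

Call:
jog_arm(
  motion="40 0 0 0.08 0 0 0; 40 0 0 0.15 0 0 0; 40 0 0 0.18 0 0 0; 40 0 0 0.193 0 0 0; 40 0 0 0.199 0 0 0",
)

```text
time: 8.65
tool_pos: [0.4616, 0.0407, 0.0139]
tool_rot: [-0.0, 0.034, 0.999, -0.0]
contact_force: [-10.1, 1.1, 15.5]
gripper_width: 0.552
grasp_force: 65.5
```

Call:
jog_arm(
  motion="40 0 0 0.001 0 0 0; 60 0 0 0.001 0 0 0; 100 0 0 0.001 0 0 0; 100 0 0 0.001 0 0 0; 100 0 0 0.001 0 0 0",
)

```text
time: 9.28
tool_pos: [0.4611, 0.0407, 0.012]
tool_rot: [0.0, 0.034, 0.999, -0.0]
contact_force: [0.4, 0.6, 0.5]
gripper_width: 1.002
grasp_force: 0.0
```

Call:
jog_arm(
  motion="100 0 0 -0.05 0 0 0; 100 0 0 -0.15 0 0 0; 100 0 0 -0.24 0 0 0; 100 0 -0.1 -0.28 0 0 0; 100 0 -0.2 -0.28 0 0 0",
)

```text
time: 9.9
tool_pos: [0.4557, -0.0602, 0.155]
tool_rot: [0.003, 0.033, 0.999, -0.001]
contact_force: [0.5, 0.3, -0.1]
gripper_width: 1.001
grasp_force: 0.0
```

```bash
python3 -c "
from h import *
f=grab_frame('wrist');cases('wrist',f)
f=grab_frame('top');cases('top',f)
to(.450,-.062,.011,-3.5)"
```

```text
wrist p0.91 px 393 200 n 7322 ztop 0.044 rect [461.  40.] [ 48. 101.] 86.3 rgb [161 159 159]
wrist p0.83 px 159 184 n 7611 ztop 0.044 rect [ 432. -170.] [ 48. 100.] 82.8 rgb [166 164 167]
wrist p0.70 px 545 190 n 2317 ztop 0.036 rect [477. 182.] [43. 14.] 5.8 rgb [32 76 41]
wrist p0.62 px 279 196 n 6082 ztop 0.044 rect [449. -63.] [ 48. 101.] 86.2 rgb [144 142 139]
wrist p0.56 px 272 180 n 23043 ztop 0.005 rect [451. -66.] [335. 138.] 80.2 rgb [60 59 56]
top p0.68 px 216 243 n 576 ztop 0.042 rect [450. 213.] [47. 99.] 74.2 rgb [165 225 175]
top p0.62 px 271 239 n 518 ztop 0.046 rect [461.  41.] [47. 99.] 86.4 rgb [223 221 224]
t 10.1 at [ 0.454  -0.0594  0.1518] shift [ 0.008 -0.006  0.282] turn [ 0.    -0.    -0.006] q6 -1.7937219557858777
```

The left case is back flat in its bay. Next is the middle case at (0.449,-0.063).

Call:
jog_arm(
  motion="100 0.008 -0.006 0.09 0 0 0; 100 0.009 -0.007 0.18 0 0 0; 100 0.009 -0.007 0.24 0 0 0; 100 0.009 -0.007 0.276 0 0 0; 100 0.009 -0.007 0.28 0 0 0",
)

```text
time: 10.72
tool_pos: [0.4478, -0.0605, 0.01]
tool_rot: [-0.002, 0.033, 0.999, 0.001]
contact_force: [-0.1, 0.3, 0.7]
gripper_width: 0.999
grasp_force: 0.0
```

Call:
jog_arm(
  motion="40 0 0 0 0 0 0; 40 0 0 0 0 0 0; 40 0 0 0 0 0 0; 40 0 0 0 0 0 0; 40 0 0 0 0 0 0",
)

```text
time: 11.35
tool_pos: [0.4507, -0.0623, 0.0134]
tool_rot: [0.001, 0.034, 0.999, 0.0]
contact_force: [-1.0, 2.7, 6.1]
gripper_width: 0.551
grasp_force: 65.5
```

```bash
python3 -c "
from h import *
ft()"
```

```text
t 11.35 [ 0.4507 -0.0623  0.0134] F [-0.96  2.67  6.09] T world [0.256 0.069 0.039] T tool? [-0.251  0.086 -0.039] w 0.5510707947514116 65.51355957984924
```

Call:
jog_arm(
  motion="40 0 0 -0.05 0 0 0; 40 0 0 -0.12 0 0 0; 40 0 0 -0.18 0 0 0; 40 0 0 -0.2 0 0 0; 40 0 0 -0.2 0 0 0",
)

```text
time: 11.98
tool_pos: [0.4489, -0.0621, 0.1111]
tool_rot: [-0.0, 0.034, 0.999, 0.0]
contact_force: [0.3, -0.6, -6.6]
gripper_width: 0.55
grasp_force: 64.3
```

Call:
jog_arm(
  motion="40 0 0 0 0 0.12 0; 40 0 0 0 0 0.24 0; 40 0 0 0 0 0.3 0; 40 0 0 0 0 0.3 0; 40 0 0 0 0 0.3 0",
)

```text
time: 12.6
tool_pos: [0.4486, -0.062, 0.1107]
tool_rot: [-0.223, 0.033, 0.974, 0.008]
contact_force: [0.4, -1.5, -5.7]
gripper_width: 0.551
grasp_force: 64.5
```

Call:
jog_arm(
  motion="40 0 0 0 0 -0.1 0; 40 0 0 0 0 -0.2 0; 40 0 0 0 0 -0.28 0; 40 0 0 0 0 -0.3 0; 40 0 0 0 0 -0.3 0",
)

```text
time: 13.22
tool_pos: [0.4487, -0.0621, 0.112]
tool_rot: [-0.0, 0.034, 0.999, -0.0]
contact_force: [-0.4, 0.3, -5.6]
gripper_width: 0.553
grasp_force: 64.4
```

```bash
python3 -c "
from h import *
avg()"
```

```text
tool F [-0.21  0.02  5.88] T [ 0.0177  0.027  -0.0109] sd [0.036 0.023 0.032] t 13.725 [ 0.4496 -0.0622  0.1118]
```

Call:
jog_arm(
  motion="40 0 0 0 0 -0.12 0; 40 0 0 0 0 -0.24 0; 40 0 0 0 0 -0.3 0; 40 0 0 0 0 -0.3 0; 40 0 0 0 0 -0.3 0",
)

```text
time: 14.35
tool_pos: [0.4498, -0.0623, 0.1125]
tool_rot: [0.223, 0.033, 0.974, -0.008]
contact_force: [0.3, -0.5, -6.1]
gripper_width: 0.552
grasp_force: 64.5
```

Call:
jog_arm(
  motion="40 0 0 0 0 0.1 0; 40 0 0 0 0 0.2 0; 40 0 0 0 0 0.28 0; 40 0 0 0 0 0.3 0; 40 0 0 0 0 0.3 0",
)

```text
time: 14.98
tool_pos: [0.4502, -0.0622, 0.1119]
tool_rot: [0.0, 0.034, 0.999, 0.0]
contact_force: [-0.4, 0.8, -6.0]
gripper_width: 0.55
grasp_force: 64.4
```

```bash
python3 -c "
from h import *
avg()"
```

```text
tool F [-0.03 -0.12  6.08] T [ 0.0163 -0.0477  0.005 ] sd [0.023 0.03  0.03 ] t 15.475 [ 0.4494 -0.0622  0.1121]
```

The middle case shifts by about 0.075 N m and weighs about 0.61 kg, so it is loaded. I set it down and still try the right one.

Call:
jog_arm(
  motion="40 0 0 0.08 0 0 0; 40 0 0 0.15 0 0 0; 40 0 0 0.18 0 0 0; 40 0 0 0.193 0 0 0; 40 0 0 0.199 0 0 0",
)

```text
time: 16.1
tool_pos: [0.4505, -0.0625, 0.0134]
tool_rot: [0.001, 0.034, 0.999, -0.0]
contact_force: [0.0, -1.2, -5.2]
gripper_width: 0.55
grasp_force: 64.5
```

Call:
jog_arm(
  motion="40 0 0 0.001 0 0 0; 60 0 0 0.001 0 0 0; 100 0 0 0.001 0 0 0; 100 0 0 0.001 0 0 0; 100 0 0 0.001 0 0 0",
)

```text
time: 16.73
tool_pos: [0.4498, -0.0623, 0.0123]
tool_rot: [0.0, 0.034, 0.999, -0.0]
contact_force: [0.4, 0.3, -0.7]
gripper_width: 0.993
grasp_force: 0.0
```

Call:
jog_arm(
  motion="100 0 0 -0.05 0 0 0; 100 0 0 -0.15 0 0 0; 100 0 0 -0.24 0 0 0; 100 0.015 -0.1 -0.28 0 0 0.02; 100 0.02 -0.21 -0.28 0 0 0.04",
)

```text
time: 17.35
tool_pos: [0.4336, -0.1677, 0.1551]
tool_rot: [0.003, 0.063, 0.998, -0.001]
contact_force: [1.8, -1.4, -0.2]
gripper_width: 0.998
grasp_force: 0.0
```

```bash
python3 -c "
from h import *
f=grab_frame('wrist');cases('wrist',f)
to(.432,-.170,.011,-7.2)"
```

```text
wrist p0.74 px 399 204 n 6992 ztop 0.044 rect [450. -64.] [48. 99.] 86.1 rgb [166 165 166]
wrist p0.69 px 512 202 n 9034 ztop 0.044 rect [460.  40.] [ 50. 101.] 86.3 rgb [150 148 149]
wrist p0.63 px 280 201 n 6080 ztop 0.044 rect [ 432. -171.] [48. 99.] 82.8 rgb [146 144 140]
t 17.45 at [ 0.4321 -0.1702  0.1532] shift [0.001 0.001 0.284] turn [-0.002  0.001 -0.006] q6 -1.9712594781977142
```

Call:
jog_arm(
  motion="100 0.001 0 0.09 0 0 0; 100 0.001 0 0.18 0 0 0; 100 0.001 0 0.24 0 0 0; 100 0.001 0 0.275 0 0 0; 100 0.001 0 0.28 0 0 0",
)

```text
time: 18.08
tool_pos: [0.4305, -0.1647, 0.0102]
tool_rot: [-0.002, 0.064, 0.998, 0.001]
contact_force: [0.0, 0.1, -0.3]
gripper_width: 1.001
grasp_force: 0.0
```

Call:
jog_arm(
  motion="40 0 0 0 0 0 0; 40 0 0 0 0 0 0; 40 0 0 0 0 0 0; 40 0 0 0 0 0 0; 40 0 0 0 0 0 0",
)

```text
time: 18.7
tool_pos: [0.4333, -0.1673, 0.0138]
tool_rot: [0.002, 0.064, 0.998, -0.001]
contact_force: [-0.9, -1.0, 6.5]
gripper_width: 0.552
grasp_force: 64.8
```

```bash
python3 -c "
from h import *
ft()"
```

```text
t 18.7 [ 0.4333 -0.1673  0.0138] F [-0.9  -1.01  6.51] T world [-0.356  0.171  0.063] T tool? [ 0.375  0.124 -0.064] w 0.5521350340288916 64.78741765022278
```

Call:
jog_arm(
  motion="40 0 0 -0.05 0 0 0; 40 0 0 -0.12 0 0 0; 40 0 0 -0.18 0 0 0; 40 0 0 -0.2 0 0 0; 40 0 0 -0.2 0 0 0",
)

```text
time: 19.32
tool_pos: [0.4315, -0.1659, 0.1114]
tool_rot: [-0.0, 0.064, 0.998, 0.0]
contact_force: [0.1, -0.2, -4.7]
gripper_width: 0.553
grasp_force: 63.7
```

Call:
jog_arm(
  motion="40 0 0 0 0 0.12 0; 40 0 0 0 0 0.24 0; 40 0 0 0 0 0.3 0; 40 0 0 0 0 0.3 0; 40 0 0 0 0 0.3 0",
)

```text
time: 19.95
tool_pos: [0.431, -0.1658, 0.1107]
tool_rot: [-0.223, 0.062, 0.973, 0.015]
contact_force: [-0.3, 0.9, -4.2]
gripper_width: 0.55
grasp_force: 63.6
```

Call:
jog_arm(
  motion="40 0 0 0 0 -0.1 0; 40 0 0 0 0 -0.2 0; 40 0 0 0 0 -0.28 0; 40 0 0 0 0 -0.3 0; 40 0 0 0 0 -0.3 0",
)

```text
time: 20.58
tool_pos: [0.4311, -0.1661, 0.112]
tool_rot: [-0.0, 0.064, 0.998, -0.0]
contact_force: [0.0, 0.2, -3.8]
gripper_width: 0.552
grasp_force: 63.5
```

```bash
python3 -c "
from h import *
avg()"
```

```text
tool F [-0.07 -0.42  4.68] T [ 0.002  -0.0123 -0.0083] sd [0.027 0.022 0.026] t 21.075 [ 0.432  -0.1662  0.1119]
```

Call:
jog_arm(
  motion="40 0 0 0 0 -0.12 0; 40 0 0 0 0 -0.24 0; 40 0 0 0 0 -0.3 0; 40 0 0 0 0 -0.3 0; 40 0 0 0 0 -0.3 0",
)

```text
time: 21.7
tool_pos: [0.4322, -0.1665, 0.1126]
tool_rot: [0.222, 0.062, 0.973, -0.014]
contact_force: [0.2, 0.2, -4.1]
gripper_width: 0.551
grasp_force: 63.5
```

Call:
jog_arm(
  motion="40 0 0 0 0 0.1 0; 40 0 0 0 0 0.2 0; 40 0 0 0 0 0.28 0; 40 0 0 0 0 0.3 0; 40 0 0 0 0 0.3 0",
)

```text
time: 22.32
tool_pos: [0.4325, -0.1661, 0.1118]
tool_rot: [0.0, 0.064, 0.998, 0.0]
contact_force: [-0.9, -0.2, -5.5]
gripper_width: 0.551
grasp_force: 63.6
```

```bash
python3 -c "
from h import *
avg()"
```

```text
tool F [-0.17 -0.18  4.59] T [-0.0058  0.0062  0.0022] sd [0.033 0.035 0.021] t 22.825 [ 0.4317 -0.1663  0.1121]
```

The right case shows no shift (0.018, within noise), so it is empty. I set it down and go back to the middle.

Call:
jog_arm(
  motion="40 0 0 0.08 0 0 0; 40 0 0 0.15 0 0 0; 40 0 0 0.18 0 0 0; 40 0 0 0.193 0 0 0; 40 0 0 0.199 0 0 0",
)

```text
time: 23.45
tool_pos: [0.4324, -0.1666, 0.0139]
tool_rot: [0.0, 0.064, 0.998, -0.0]
contact_force: [-7.9, 4.0, 12.9]
gripper_width: 0.55
grasp_force: 65.9
```

Call:
jog_arm(
  motion="40 0 0 0.001 0 0 0; 60 0 0 0.001 0 0 0; 100 0 0 0.001 0 0 0; 100 0 0 0.001 0 0 0; 100 0 0 0.001 0 0 0",
)

```text
time: 24.08
tool_pos: [0.432, -0.1663, 0.0122]
tool_rot: [0.0, 0.064, 0.998, -0.0]
contact_force: [-0.2, 0.0, 0.1]
gripper_width: 1.001
grasp_force: 0.0
```

Call:
jog_arm(
  motion="100 0 0 -0.05 0 0 0; 100 0 0 -0.15 0 0 0; 100 0 0 -0.24 0 0 0; 100 -0.01 0.1 -0.28 0 0 -0.02; 100 -0.01 0.205 -0.28 0 0 -0.04",
)

```text
time: 24.7
tool_pos: [0.4518, -0.065, 0.155]
tool_rot: [0.003, 0.035, 0.999, -0.001]
contact_force: [0.7, -0.4, -1.1]
gripper_width: 0.999
grasp_force: 0.0
```

```bash
python3 -c "
from h import *
f=grab_frame('wrist');cases('wrist',f)
f=grab_frame('top');cases('top',f)
to(.450,-.063,.011,-3.8)"
```

```text
wrist p0.92 px 285 200 n 6150 ztop 0.044 rect [449. -63.] [ 48. 100.] 86.1 rgb [137 135 131]
wrist p0.90 px 399 203 n 7388 ztop 0.044 rect [460.  40.] [ 48. 101.] 86.0 rgb [157 155 155]
wrist p0.87 px 168 189 n 7301 ztop 0.044 rect [ 432. -167.] [ 48. 100.] 83.8 rgb [166 165 167]
top p0.95 px 272 239 n 555 ztop 0.046 rect [460.  41.] [ 48. 100.] 86.5 rgb [214 212 215]
top p0.83 px 215 243 n 555 ztop 0.042 rect [450. 213.] [48. 99.] 74.8 rgb [169 231 181]
t 24.9 at [ 0.4498 -0.0646  0.1518] shift [-0.     0.003  0.282] turn [-0. -0.  0.] q6 -1.8108519180273799
```

Call:
jog_arm(
  motion="100 0.002 0.002 0.09 0 0 0; 100 0.002 0.002 0.18 0 0 0; 100 0.002 0.002 0.24 0 0 0; 100 0.002 0.002 0.276 0 0 0; 100 0.002 0.002 0.28 0 0 0",
)

```text
time: 25.52
tool_pos: [0.4473, -0.0648, 0.0101]
tool_rot: [-0.002, 0.035, 0.999, 0.0]
contact_force: [0.5, -0.1, 0.3]
gripper_width: 0.999
grasp_force: 0.0
```

Call:
jog_arm(
  motion="40 0 0 0 0 0 0; 40 0 0 0 0 0 0; 40 0 0 0 0 0 0; 40 0 0 0 0 0 0; 40 0 0 0 0 0 0",
)

```text
time: 26.15
tool_pos: [0.4504, -0.0643, 0.0136]
tool_rot: [0.001, 0.034, 0.999, -0.0]
contact_force: [-0.4, 1.5, 6.9]
gripper_width: 0.552
grasp_force: 65.5
```

Call:
jog_arm(
  motion="40 0 0 -0.06 0 0 0; 40 0 0 -0.15 0 0 0; 40 0 0 -0.24 0 0 0; 40 0 0 -0.31 0 0 0; 40 0 0 -0.32 0 0 0",
)

```text
time: 26.78
tool_pos: [0.4498, -0.0645, 0.1736]
tool_rot: [0.002, 0.034, 0.999, -0.001]
contact_force: [0.2, -0.7, -5.8]
gripper_width: 0.552
grasp_force: 64.9
```

```bash
python3 -c "
from h import *
f=grab_frame('top');P=cloud(f);c=f['color'].astype(int);m=cut_out('top','pad')[0]['pixels'];q=P[m];r=cv2.minAreaRect((q[:,:2]*1000).astype(np.float32));print('pad',r,np.median(q[:,2]))
ft();to(.665,.078,.17,-3.8)"
```

```text
pad ((589.1595458984375, 84.2629623413086), (155.71331787109375, 260.1588134765625), 86.33708953857422) 0.0025685871631306867
t 26.875 [ 0.4482 -0.0639  0.1705] F [-0.59  0.5  -6.34] T world [-0.045  0.016  0.021] T tool? [ 0.046  0.013 -0.021] w 0.5518293892265066 64.8888373374939
t 26.875 at [ 0.4482 -0.0639  0.1705] shift [-0.413  0.313  0.   ] turn [ 0.    -0.001 -0.001] q6 -1.8087189774377095
```

Call:
jog_arm(
  motion="40 -0.04 0.03 0 0 0 0; 40 -0.11 0.085 0 0 0 0; 40 -0.18 0.14 0 0 0 0; 40 -0.25 0.19 0 0 0 0; 40 -0.32 0.243 0 0 0 0",
)

```text
time: 27.5
tool_pos: [0.616, 0.047, 0.1673]
tool_rot: [-0.003, 0.034, 0.999, -0.0]
contact_force: [0.5, -0.0, -5.4]
gripper_width: 0.554
grasp_force: 64.7
```

Call:
jog_arm(
  motion="40 -0.05 0.04 0 0 0 0; 40 -0.08 0.06 0 0 0 0; 40 -0.093 0.07 0 0 0 0; 40 -0.093 0.07 0 0 0 0; 40 -0.093 0.07 0 0 0 0",
)

```text
time: 28.12
tool_pos: [0.6647, 0.0775, 0.171]
tool_rot: [-0.001, 0.034, 0.999, -0.0]
contact_force: [-0.1, -0.8, -5.3]
gripper_width: 0.551
grasp_force: 64.6
```

Call:
jog_arm(
  motion="40 0 0 0 0 0 0; 40 0 0 0 0 0 0; 40 0 0 0 0 0 0; 40 0 0 0 0 0 0; 40 0 0 0 0 0 0",
)

```text
time: 28.75
tool_pos: [0.6657, 0.0779, 0.172]
tool_rot: [0.0, 0.034, 0.999, -0.0]
contact_force: [1.1, -0.3, -5.3]
gripper_width: 0.553
grasp_force: 64.6
```

```bash
python3 -c "
from h import *
ft()
for c in('top','scene'):
    f=grab_frame(c);P=cloud(f);save(f,c+'9.png');cases(c,f)
    k=f['color'].astype(int);m=(k[...,2]>k[...,0]+60)&(abs(P[...,0]-.66)<.1)&(abs(P[...,1]-.08)<.15)&(P[...,2]<.02);q=P[m]
    print(c,'blue',q.min(0).round(3),q.max(0).round(3),place_of(c,'pad')[:1])
    for t in('red_box','phone_green','pad_box'):print(t,[np.round(d['at'],3).tolist() for d in place_of(c,t)[:1]])
to(.665,.078,.17,-3.8)"
```

```text
t 28.75 [0.6657 0.0779 0.172 ] F [ 1.13 -0.33 -5.34] T world [ 0.021 -0.033 -0.004] T tool? [-0.023 -0.032  0.004] w 0.5527081418072425 64.64568257331848
top p0.78 px 213 244 n 409 ztop 0.042 rect [451. 215.] [ 45. 102.] 76.3 rgb [192 245 201]
top p0.66 px 339 248 n 548 ztop 0.046 rect [ 432. -166.] [47. 98.] 82.8 rgb [218 217 220]
top p0.60 px 256 174 n 248 ztop 0.204 rect [634.  81.] [46. 38.] 89.9 rgb [162 162 165]
top p0.55 px 276 237 n 194 ztop 0.046 rect [459.  27.] [21. 97.] 89.7 rgb [166 165 165]
top p0.28 px 313 243 n 2968 ztop 0.007 rect [446. -89.] [282. 136.] 80.2 rgb [73 73 72]
top blue [ 0.617 -0.001 -0.004] [0.714 0.156 0.01 ] [{'at': [0.6694, 0.0766, 0.0004], 'p': 0.79}]
red_box [[0.618, -0.312, 0.001]]
phone_green [[0.468, -0.374, 0.002]]
pad_box [[0.5, 0.415, 0.003]]
scene p0.95 px 249 228 n 842 ztop 0.044 rect [458.  36.] [48. 95.] 84.4 rgb [131 128 126]
scene p0.93 px 300 149 n 574 ztop 0.201 rect [664.  74.] [ 47. 100.] 86.0 rgb [118 112 108]
scene p0.89 px 296 265 n 1348 ztop 0.044 rect [ 433. -170.] [ 49. 102.] 82.5 rgb [161 157 156]
scene p0.76 px 209 209 n 773 ztop 0.039 rect [449. 211.] [ 51. 100.] 75.4 rgb [112 164 111]
scene blue [ 0.615 -0.004 -0.002] [0.715 0.156 0.005] [{'at': [0.6656, 0.0796, 0.0032], 'p': 0.79}]
red_box [[0.613, -0.309, -0.001]]
phone_green [[0.469, -0.371, 0.001]]
pad_box [[0.499, 0.42, 0.001]]
t 29.35 at [0.6657 0.0779 0.172 ] shift [0.001 0.    0.004] turn [-0.    -0.    -0.001] q6 -1.4968913865034406
```

View pics/scene9.png

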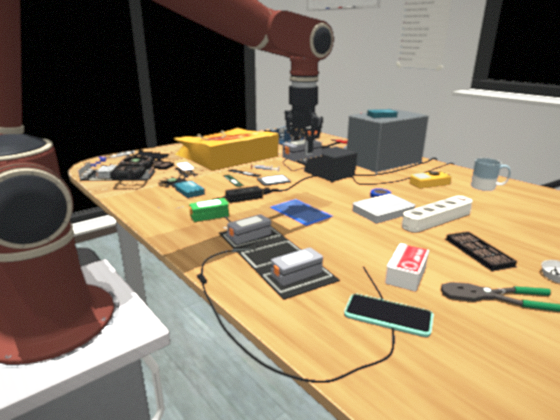

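The scene view shows the loaded case held level at px (300,149) above the pad at (300,211), with its underside at about 0.16 m. The two empty cases lie in their bays at (249,228) and (296,265), and the bystanders have not moved.

```bash
python3 -c "
from plant import *
print(job_done())"
```

```text
the job is handed in; nothing more can be done
None
```

I handed the job in with the rattling case, from the middle bay, held level about 16 cm above the middle of the blue pad; the two empty cases are flat in the left and right bays and the other things have not moved. No verdict came back.

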